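# Load the clasp chute

## Task

Swing the chute's keeper arm right round, clear of the chute, and leave it there. Then load both brass turn-lock clasps into the chute so that they slide down and lie in line, one behind the other against the end stop, flat on the track, each with its toggle up and its tongue pointing downhill. Leave the other things on the bench alone.

Things in the scene. Friction and masses are not known exactly. Their poses are not given: they have to be found in the camera images.
- clasp1_mid (a point): brass turn-lock clasp lying toggle-up, 70 g: flat plate 5 mm thick with an upright flat toggle 24 mm long (along x), 8 mm thick (y), 22 mm high on it, to be gripped across y. Point: middle of the toggle, 13.5 mm above the underside, half-way up. x runs along the plate AWAY from the tongue (tongue tip 29 mm off in -x, square end 21 mm off in +x), z up out of the toggle's top.
- clasp1_tongue (a point): tip of that clasp's tongue, 2.5 mm above its underside; axes as the clasp's. The plate is a 34 x 34 mm square, with a rounded tongue 16 mm wide sticking out 16 mm from the middle of one side, in line with the toggle; 50 mm long over all.
- clasp2_mid (a point): brass turn-lock clasp lying toggle-up, 70 g: flat plate 5 mm thick with an upright flat toggle 24 mm long (along x), 8 mm thick (y), 22 mm high on it, to be gripped across y. Point: middle of the toggle, 13.5 mm above the underside, half-way up. x runs along the plate AWAY from the tongue (tongue tip 29 mm off in -x, square end 21 mm off in +x), z up out of the toggle's top.
- clasp2_tongue (a point): tip of that clasp's tongue, 2.5 mm above its underside; axes as the clasp's. The plate is a 34 x 34 mm square, with a rounded tongue 16 mm wide sticking out 16 mm from the middle of one side, in line with the toggle; 50 mm long over all.
- track: aluminium gravity track, fixed, sloping 22 degrees down towards the robot; clasps slide down it by themselves. Origin: middle of the floor at the end stop's inner face, at the low end, 35 mm above the bench. x uphill along the floor, y across, z out of the floor. Channel 38 mm wide, walls 9 mm high; from x = 0 to 75 mm, lips (top 12 mm high) overhang the plate's edges, leaving a 26 mm slot.
- track_mouth (a point): middle of the open loading mouth, on the track's floor, 135 mm uphill of the end stop; axes as the track's. Here a clasp's middle belongs when it is let go; it then slides under the lips to the stop or to the clasp before it. From 105 to 182 mm up the track the walls flare from 38 to 54 mm apart, 9 mm high, with no lips.
- keeper (a joint): keeper arm: level steel bar 20 mm wide, 8 mm thick, underside 114 mm above the bench, on a vertical post beside the mouth. 0 rad = straight across the mouth; grows counter-clockwise from above (knob towards the robot, then out to the post's side) to a stop at 2.0 rad. Stays where left; about 1 N at the knob moves it. From 1.2 rad on all of it is clear of the track seen from above.
- keeper_knob (a point): centre of the black upright round knob on the free end of the keeper arm, 18 mm across, 40 mm high, standing on the bar; 130 mm from the pivot
- keeper_pivot (a point): point on the keeper's vertical hinge axis at the height of the knob's centre; +y runs from here to the knob, z up
- tin: bystander, leave alone: closed flat round aluminium tin, 48 mm across, 18 mm high
- jar: bystander, leave alone: closed glass jar with a steel cap, 52 mm across, 70 mm high
- mallet: bystander, leave alone: white-headed mallet lying flat, 220 mm long, head 56 mm across; origin at bench level near the head
- anvil: bystander, leave alone: flat steel pounding block, 90 x 70 x 28 mm
- phone: bystander, leave alone: black phone, 74 x 150 x 9 mm
- shears: bystander, leave alone: shears with orange loop handles lying flat, 240 mm long; origin near the middle
- awl: bystander, leave alone: screwdriver-like awl lying flat, 160 mm long
Things that resemble listed ones, but are neither listed nor needed, are in the scene too. Leave any black or blue look-alike of the part that bears clasp1_mid alone.

How it is judged:
On the way, in this order (a step that is already met when the one before it is completed fails the run):
1. the keeper arm is swung clear of the chute (value of joint keeper above 1.2 rad), for 0.2 s.
2. the first clasp lies against the end stop, toggle up, tongue downhill (((x of clasp1_tongue in the frame of track between -0.004 and 0.01 m and x of clasp1_mid in the frame of track between 0.024 and 0.04 m and y of clasp1_mid in the frame of track between -0.006 and 0.006 m and z of clasp1_mid in the frame of track between 0.009 and 0.018 m and angle between clasp1_mid's own z axis and vertical between 0.264 and 0.504 rad) or (x of clasp2_tongue in the frame of track between -0.004 and 0.01 m and x of clasp2_mid in the frame of track between 0.024 and 0.04 m and y of clasp2_mid in the frame of track between -0.006 and 0.006 m and z of clasp2_mid in the frame of track between 0.009 and 0.018 m and angle between clasp2_mid's own z axis and vertical between 0.264 and 0.504 rad))), for 0.2 s.
At the end, for the whole second after the job is handed in: One clasp lies against the end stop (tongue tip within 10 mm of it), the other close behind it (tongue tip 46 to 60 mm up the track); both flat on the floor (slope within 0.12 rad), toggle up, tongue downhill, within 6 mm of the middle line, at rest; the keeper arm stands at 1.2 rad or more ((((x of clasp1_tongue in the frame of track between -0.004 and 0.01 m and x of clasp1_mid in the frame of track between 0.024 and 0.04 m and y of clasp1_mid in the frame of track between -0.006 and 0.006 m and z of clasp1_mid in the frame of track between 0.009 and 0.018 m and angle between clasp1_mid's own z axis and vertical between 0.264 and 0.504 rad) and (x of clasp2_tongue in the frame of track between 0.046 and 0.06 m and x of clasp2_mid in the frame of track between 0.074 and 0.09 m and y of clasp2_mid in the frame of track between -0.006 and 0.006 m and z of clasp2_mid in the frame of track between 0.009 and 0.018 m and angle between clasp2_mid's own z axis and vertical between 0.264 and 0.504 rad)) or ((x of clasp2_tongue in the frame of track between -0.004 and 0.01 m and x of clasp2_mid in the frame of track between 0.024 and 0.04 m and y of clasp2_mid in the frame of track between -0.006 and 0.006 m and z of clasp2_mid in the frame of track between 0.009 and 0.018 m and angle between clasp2_mid's own z axis and vertical between 0.264 and 0.504 rad) and (x of clasp1_tongue in the frame of track between 0.046 and 0.06 m and x of clasp1_mid in the frame of track between 0.074 and 0.09 m and y of clasp1_mid in the frame of track between -0.006 and 0.006 m and z of clasp1_mid in the frame of track between 0.009 and 0.018 m and angle between clasp1_mid's own z axis and vertical between 0.264 and 0.504 rad))) and value of joint keeper above 1.2 rad and linear speed of each of clasp1, clasp2 below 0.02 m/s and angular speed of each of clasp1, clasp2 below 0.2 rad/s); the robot touches nothing.
It fails at once if a bystander is disturbed (moved more than 30 mm) (distance of any of tin, jar, mallet, anvil, phone, shears, awl from where it was at the start of the episode above 0.03 m).
It also fails if it takes over 72 s, if anything falls off the work surface, if the arm or the gripper's body presses on something with over 40 N, if the wrist force passes 120 N, or if a joint passes its speed limit or range.

## Robot

A 6-joint arm with a two-finger parallel gripper is mounted at the origin on the work surface. World frame = base frame: x ahead of the robot, y to its left, z up, the work surface at z = 0. Lengths are in m, angles in rad, forces in N, time in s.
With the tool pointing down it reaches from about 0.375 to 0.9 m from the base axis. Payload 3.1 kg.
Tool frame: the origin (TCP) lies midway between the tips of the shut fingers; the grasp point (between the pads) lies 19 mm behind it; z points along the fingers, y is the line along which they close (so a half turn about z gives the same grasp; the last joint's range is limited). The gripper opens to 87 mm and grips with 3 to 60 N. Pads are 19 mm wide; open, the fingers measure 117 mm over their backs; the gripper's body (75 mm by 190 mm) begins 51 mm behind the grasp point.
Start: joints at [-1.52, 0.527, 1.433, -0, 1.181, -0.178], TCP at [0.142, -0.609, 0.223] pointing down, gripper open.
Joint ranges: [-3.08, 3.08], [-0.75, 2.2], [0.22, 2.44], [-1.43, 4.57], [0, 2.65], [-2.85, 2.85]. Speed limits (rad/s): [2.79, 2.79, 3.14, 3.14, 3.14, 3.14].

## Interface

Orientations are given as a unit quaternion [x, y, z, w].
In Python, from rig import status, imaging, order gives the robot as it stands.
- The arm moves only by the tool arm_command, never from a script. Its argument "deltas" is one flat list of numbers, 5 for each row, row after row: the opening, from -1 (shut) to 1 (fully open), so that 0 is half open, then the shift along the tool's x, y, z in m, then the turn about the tool's z in rad. In form: [gripper, tx, ty, tz, roll, gripper, tx, ty, tz, roll, ...]. A call has 1 to 12 rows; each row shifts and turns the commanded pose from where the row before left it, along the tool's axes as they then stand; what a row does not reach is not made up. A row lasts 1/8 s, in which the tool goes at most 62.5 mm and 10.7 degrees, less where a joint would pass 70% of its speed; a pose out of reach is approached as far as the arm can. A call with a gripper value outside its range is refused whole. The fingers move at their own pace and stop on an object; "newtons" is the grip in N (left out, the last holds). Time passes only in rows, so rows that do not move let the fingers close. It gives the time, the measured TCP pose, the force, the opening and the grip force at its end, in the units of the state.
- status.get_obs(): the state, without advancing time (a new reading comes with each control period).
- imaging.camera(name): name is "scene" or "side" or "wrist"; returns (picture, depth): 480x640x3 uint8, red, green, blue; 480x640 float32, m along the optical axis (not along the pixel's ray), 0 where there is no reading.
- imaging.camera_params(name): a dict with "intrinsics" (3x3 intrinsics, pixels), "camera_from_world" (4x4, takes a point from world to camera coordinates). Camera axes: x right, y up, looking along -z (the intrinsics and any distortion apply to the point x, -y, -z); pixel columns grow to the right and rows downward; lengths in m; the calibration is good to about 2 mm. The wrist camera is an equidistant fisheye: a pixel r from the principal point sees the ray r / f radians off the axis. A picture is of the moment at which its call begins: read the wrist's pose just before it. camera_params takes no time and is no camera call; for the wrist camera it gives the pose at the moment of the call.
- order.hand_in(): hands the job in; it is judged then, once.
The state is a dict: "time": time; "q": joint angles; "joint_velocities": joint speeds; "joint_torque": joint torques, N m; "position": TCP position; "tool_rot": TCP orientation; "ft_force": force on the tool from outside, world axes, zero at the start; "moment": the same for the moment, N m; "grip_width": finger opening in m; "grip_force": force on a finger pad.
Only numpy, scipy, OpenCV 4.12 (cv2) and the standard library are available. Lean on these libraries where they do the work, as an engineer would, in place of code of your own. Each camera call takes 0.05 s, during which the arm holds its last target. There are 200 camera calls.

## Working session

There is one attempt and no reset: what is moved stays moved. The work goes in short steps, Python scripts to look and compute and a tool call to move; the robot and the scene stay as the last step left them, time stands still between calls to the robot, and variables do not carry over. Pictures are saved under pics/ and viewed, at most 10 in all, crops included, and the job is handed in when it is done.

Besides the shell and the picture viewer there is one more tool, called after ">>>" by a JSON object that holds its "name" and its "arguments". arm_command: Moves the arm, as the interface text tells. Its arguments: {"type":"object","properties":{"deltas":{"type":"array"},"newtons":{"type":"number"}},"required":["deltas"]}

```bash
mkdir -p pics; cat > h.py <<'E'
import numpy as np, cv2
from rig import status, imaging, order
def cap(n):
    p=imaging.camera_params(n); im,d=imaging.camera(n); np.savez(f'{n}.npz',im=im,d=d,K=p['intrinsics'],T=p['camera_from_world']); return im,d
def load(n):
    z=np.load(f'{n}.npz'); return z['im'],z['d'],z['K'],z['T']
def cloud(n):
    im,d,K,T=load(n); K=np.array(K); v,u=np.mgrid[:480,:640]
    x=(u-K[0,2])/K[0,0]*d; y=(v-K[1,2])/K[1,1]*d
    P=np.stack([x,-y,-d,np.ones_like(d)],-1)@np.linalg.inv(T).T
    P=P[...,:3]; P[d==0]=np.nan; return im,P
def proj(n,X):
    im,d,K,T=load(n); c=np.array([*X,1])@T.T; return K[0,0]*c[0]/-c[2]+K[0,2], K[1,1]*-c[1]/-c[2]+K[1,2]
def save(n,im): cv2.imwrite(f'pics/{n}.png',cv2.cvtColor(im,cv2.COLOR_RGB2BGR))
E
python3 - <<'E'
from h import *
for n in('scene','side'):
    im,d=cap(n); save(n+'0',im); print(imaging.camera_params(n))
print(status.get_obs())
E
```

```text
{'intrinsics': array([[493.17877158,   0.        , 321.80930332],
       [  0.        , 493.17877158, 242.13369377],
       [  0.        ,   0.        ,   1.        ]]), 'camera_from_world': array([[-0.82224172,  0.56893028, -0.01539149,  0.45149734],
       [-0.36554131, -0.50718092,  0.78047875,  0.13079566],
       [ 0.43623172,  0.64736841,  0.62499282, -1.41602218],
       [ 0.        ,  0.        ,  0.        ,  1.        ]])}
{'intrinsics': array([[563.44578442,   0.        , 316.3062734 ],
       [  0.        , 563.44578442, 249.34120188],
       [  0.        ,   0.        ,   1.        ]]), 'camera_from_world': array([[ 0.9718358 , -0.23558875,  0.00575534, -0.56627968],
       [ 0.15829915,  0.67070809,  0.72463235, -0.19492497],
       [-0.17457538, -0.70331259,  0.68911163, -1.48961674],
       [ 0.        ,  0.        ,  0.        ,  1.        ]])}
{'time': 0.1, 'q': array([-1.51949664e+00,  5.28345190e-01,  1.43377084e+00, -1.99053957e-05,
        1.18140432e+00, -1.78515762e-01]), 'joint_velocities': array([ 0.00011795, -0.00191598, -0.00389178, -0.00167394,  0.00097312,
        0.00232025]), 'joint_torque': array([-5.62209825e-04, -4.40985811e+01, -1.77150840e+01,  6.34516636e-02,
        5.33858326e-02, -4.16345631e-05]), 'position': array([ 0.14235286, -0.60789638,  0.22168776]), 'tool_rot': array([ 9.93404473e-01,  1.14658731e-01,  5.20817576e-05, -9.62483720e-04]), 'ft_force': array([-0.08920171,  0.64302929,  0.25952033]), 'moment': array([-0.07028467, -0.03075465,  0.02533294]), 'grip_force': 0.0, 'grip_width': 0.08680231361944209}
```

View pics/scene0.png

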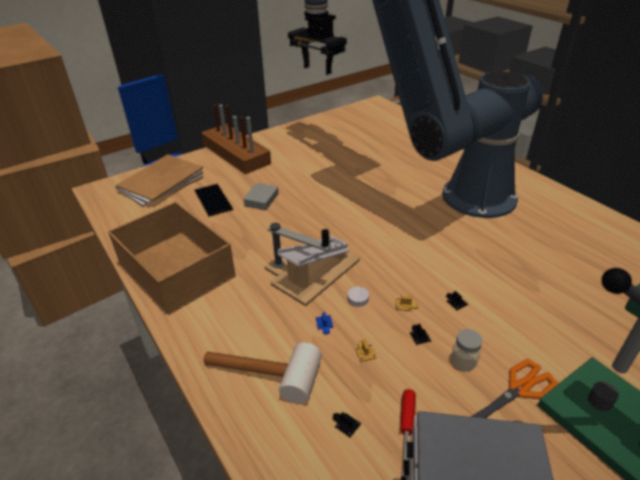

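View pics/side0.png

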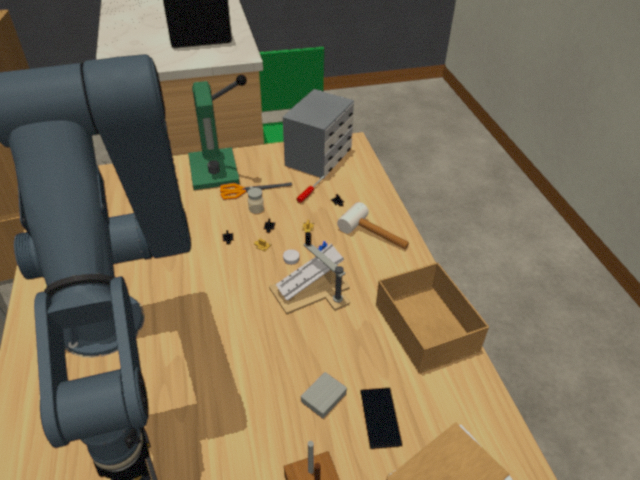

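Scene picture: brass clasps are at (405,303) and (365,350). Look-alikes are black at (457,300), (420,333) and (346,423), and blue at (325,322); the tin at (358,296) is not one. The chute is at about (315,255), with its pivot post at (277,235) and the black knob at (325,238). I choose the two brass ones and check them in a close crop.

```bash
python3 - <<'E'
from h import *
for n in('scene','side'):
    im,P=cloud(n); hsv=cv2.cvtColor(im,cv2.COLOR_RGB2HSV)
    h,s,v=[hsv[...,i].astype(int) for i in range(3)]
    ok=(P[...,2]>0.003)&(P[...,2]<.2)
    m=((h>18)&(h<32)&(s>120)&(v>60)&ok&(P[...,2]<.04)).astype(np.uint8)
    c,l,st,ce=cv2.connectedComponentsWithStats(m,connectivity=8)
    for i in range(1,c):
        if st[i,4]>25:
            q=P[l==i]; print(n,ce[i].round(),st[i,4],q.mean(0).round(4),q.min(0).round(3),q.max(0).round(3))
im,P=cloud('scene'); 
for p in [(325,233),(325,240),(277,230),(300,238),(285,262),(345,245),(358,293),(325,322),(420,333),(457,300),(466,345)]:
    print(p,P[p[1],p[0]].round(3))
# top-down ortho at z=.005, 1mm per px, x 0.35..0.75 ; y range, both
a=cv2.resize(im[205:375,240:480],None,fx=3,fy=3,interpolation=cv2.INTER_CUBIC)
save('crop1',a)
im,P=cloud('side')
b=cv2.resize(im[200:320,220:380],None,fx=5,fy=5,interpolation=cv2.INTER_CUBIC)
save('crop2',b)
for p in [(308,236),(308,242),(340,270),(290,290),(330,256)]: print(p,P[p[1],p[0]].round(3))
E
```

```text
side [308. 226.] 77 [0.6137 0.2442 0.0115] [0.595 0.224 0.003] [0.635 0.284 0.031]
side [262. 244.] 107 [0.461  0.1938 0.0117] [0.439 0.171 0.003] [0.485 0.232 0.028]
(325, 233) [0.576 0.054 0.162]
(325, 240) [0.576 0.054 0.143]
(277, 230) [ 0.63  -0.055  0.126]
(300, 238) [ 0.601 -0.007  0.121]
(285, 262) [ 0.609 -0.07   0.011]
(345, 245) [ 0.475 -0.008  0.041]
(358, 293) [0.535 0.122 0.018]
(325, 322) [0.646 0.152 0.021]
(420, 333) [0.507 0.287 0.021]
(457, 300) [0.371 0.261 0.014]
(466, 345) [0.492 0.386 0.071]
(308, 236) [0.568 0.038 0.159]
(308, 242) [0.568 0.037 0.138]
(340, 270) [ 0.627 -0.075  0.128]
(290, 290) [ 0.499 -0.042  0.048]
(330, 256) [0.626 0.019 0.09 ]
```

View pics/crop1.png

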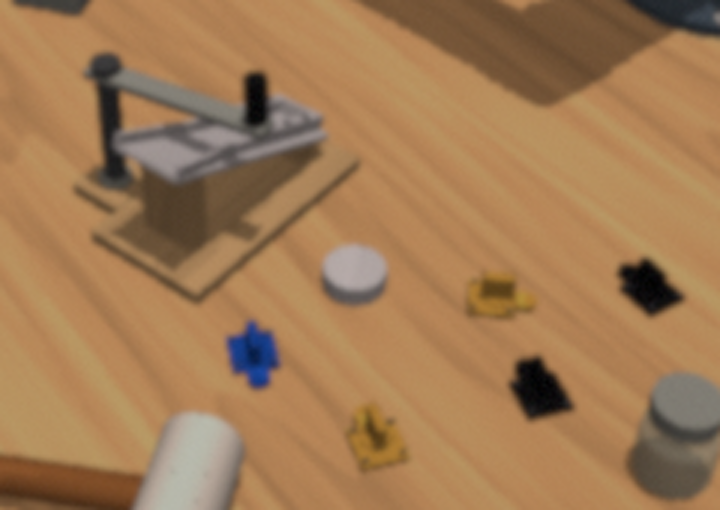

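View pics/crop2.png

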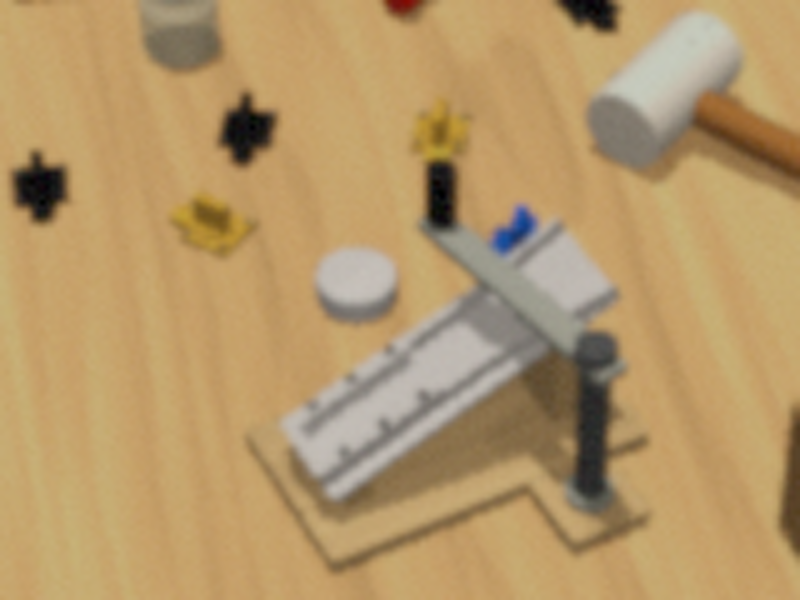

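The crops confirm two brass clasps lying toggle-up: A at crop1 (497,297) and B at crop1 (375,440). The keeper bar lies across the chute mouth. I move over the area for a wrist view.

>>> {"name": "arm_command", "arguments": {"deltas": [1, 0.036, -0.0435, -0.01, 0, 1, 0.036, -0.0435, -0.01, 0, 1, 0.036, -0.0435, -0.01, 0, 1, 0.036, -0.0435, -0.01, 0, 1, 0.036, -0.0435, -0.01, 0, 1, 0.036, -0.0435, -0.01, 0, 1, 0.036, -0.0435, -0.01, 0, 1, 0.036, -0.0435, -0.01, 0, 1, 0.036, -0.0435, -0.01, 0, 1, 0.036, -0.0435, -0.01, 0, 1, 0.036, -0.0435, -0.01, 0, 1, 0.036, -0.0435, -0.01, 0]}}

```text
time: 1.6
position: [0.4445, -0.0, 0.3428]
tool_rot: [0.993, 0.115, -0.0, 0.0]
ft_force: [1.3, -0.7, -0.3]
grip_width: 0.087
grip_force: 0.0
```

>>> {"name": "arm_command", "arguments": {"deltas": [1, 0.036, -0.04, -0.01, 0, 1, 0.036, -0.04, -0.01, 0, 1, 0, 0, 0, 0]}}

```text
time: 1.98
position: [0.4973, 0.0953, 0.3627]
tool_rot: [0.993, 0.117, 0.001, -0.0]
ft_force: [0.5, -0.3, -0.4]
grip_width: 0.0869
grip_force: 0.0
```

```bash
python3 - <<'E'
from h import *
im,d=cap('wrist'); save('wrist0',im); im,d,K,T=load('wrist'); print(K,np.linalg.inv(T).round(3)); o=status.get_obs(); print(o['position'],o['time'],o['q'],(d>0).mean())
E
```

```text
[[371.64829954   0.         318.490195  ]
 [  0.         371.64829954 239.22476189]
 [  0.           0.           1.        ]] [[ 0.233  0.934  0.272  0.571]
 [-0.973  0.223  0.065  0.113]
 [ 0.    -0.28   0.96   0.525]
 [ 0.     0.     0.     1.   ]]
[0.49597641 0.09364031 0.36212721] 2.025 [-3.48227086e-02  2.17593776e-01  1.52872277e+00 -4.94356849e-04
  1.39619273e+00  1.30282423e+00] 0.9928841145833334
```

View pics/wrist0.png

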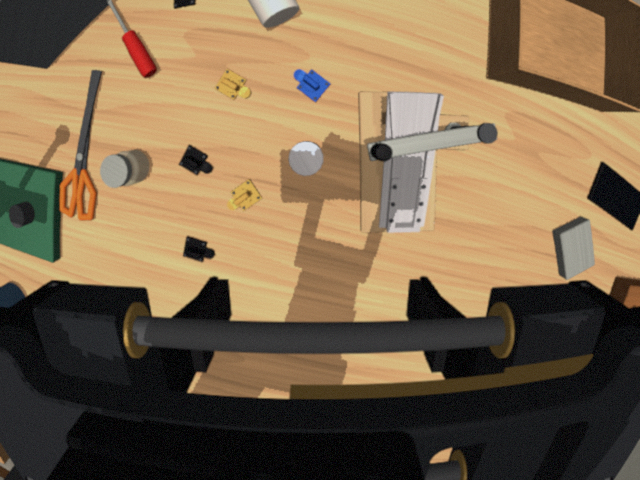

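Wrist picture: brass A is at (245,195) with its tongue to the lower left (233,206). Brass B is at (233,84) with its tongue to the lower right (245,93). The knob is at (382,152), the pivot at (488,132), and the track runs from (405,228) up to (415,95).

```bash
cat >> h.py <<'E'
def wproj(X,K,T):
    c=np.c_[X,np.ones(len(X))]@T.T; c=c[:,:3]*[1,-1,-1]
    r=np.hypot(c[:,0],c[:,1]); th=np.arctan2(r,c[:,2])
    return K[0,2]+K[0,0]*th*c[:,0]/r, K[1,2]+K[1,1]*th*c[:,1]/r
def wcloud():
    im,d,K,T=load('wrist'); v,u=np.mgrid[:480,:640]
    a=(u-K[0,2])/K[0,0]; b=(v-K[1,2])/K[1,1]; th=np.hypot(a,b)+1e-9; t=np.tan(th)/th
    P=np.stack([a*t*d,-b*t*d,-d,np.ones_like(d)],-1)@np.linalg.inv(T).T
    return im,P[...,:3]
def pinproj(X,K,T):
    c=np.c_[X,np.ones(len(X))]@T.T; return K[0,0]*c[:,0]/-c[:,2]+K[0,2], K[1,2]+K[1,1]*c[:,1]/c[:,2]
def claspfit(n,guess,z0=0.,half=30):
    """fit x,y,yaw of clasp (mid of toggle; yaw of +x axis away from the tongue) by silhouette IoU"""
    from scipy.optimize import minimize
    im,d,K,T=load(n); pr=wproj if n=='wrist' else pinproj
    hsv=cv2.cvtColor(im,cv2.COLOR_RGB2HSV); h,s,v=[hsv[...,i].astype(int) for i in range(3)]
    _,P=wcloud() if n=='wrist' else cloud(n)
    u0,v0=[int(round(q[0])) for q in pr(np.array([[guess[0],guess[1],z0+.01]]),K,T)]
    sl=np.s_[v0-half:v0+half,u0-half:u0+half]
    m=((h>15)&(h<34)&(s>150)&(v>40))[sl]|((P[...,2][sl]>z0+.0035))
    m=m.astype(np.uint8); c,l,st,ce=cv2.connectedComponentsWithStats(m)
    i=1+np.argmin(np.hypot(*(ce[1:]-half).T)-st[1:,4]*.03); m=(l==i)
    S=8; M=cv2.resize(m.astype(np.float32),None,fx=S,fy=S,interpolation=cv2.INTER_LINEAR)>.5
    t=np.linspace(-np.pi/2,np.pi/2,9)
    tong=np.array([[-.0125,-.008]]+[[-.021-.008*np.cos(a),-.008*-np.sin(a)] for a in -t][::-1]+[[-.0125,.008]])
    tong=np.array([[-.0125,-.008]]+[[-.021-.008*np.cos(a),.008*np.sin(a)] for a in t]+[[-.0125,.008]])
    pl=np.array([[-.013,-.017],[.021,-.017],[.021,.017],[-.013,.017]]); tg=np.array([[-.012,-.004],[.012,-.004],[.012,.004],[-.012,.004]])
    def f(p,ret=0):
        R=np.zeros(M.shape,np.uint8); c_,s_=np.cos(p[2]),np.sin(p[2])
        for q,a,b in((tong,0,.005),(pl,0,.005),(tg,.005,.0255)):
            w=q@np.array([[c_,s_],[-s_,c_]])+p[:2]
            X=np.vstack([np.c_[w,np.full(len(w),z0+a)],np.c_[w,np.full(len(w),z0+b)]])
            U,V=pr(X,K,T); pts=np.c_[(U-u0+half+.5)*S-.5,(V-v0+half+.5)*S-.5].astype(np.float32)
            cv2.fillConvexPoly(R,cv2.convexHull(pts).round().astype(np.int32),1)
        R=R>0; return 1-(R&M).sum()/(R|M).sum()
    best=None
    for a in np.arange(-3,3.2,.4):
        r=minimize(f,[guess[0],guess[1],a],method='Nelder-Mead',options=dict(initial_simplex=[[guess[0],guess[1],a],[guess[0]+.006,guess[1],a],[guess[0],guess[1]+.006,a],[guess[0],guess[1],a+.2]],xatol=1e-5,fatol=1e-5))
        if best is None or r.fun<best.fun: best=r
    return best.x.round(4),round(1-best.fun,3),int(m.sum())
E
python3 - <<'E'
from h import *
for g in((.461,.194),(.614,.244)):
    for n in('wrist','side','scene'):
        print(n,claspfit(n,g,half=30 if n=='wrist' else 24))
im,P=wcloud(); hsv=cv2.cvtColor(im,cv2.COLOR_RGB2HSV); Z=P[...,2]
def blob(m,n):
    c,l,st,ce=cv2.connectedComponentsWithStats(m.astype(np.uint8))
    for i in range(1,c):
        if st[i,4]>40: q=P[l==i]; print(n,ce[i].round(1),st[i,4],q.mean(0).round(4),q.min(0).round(3),q.max(0).round(3))
reg=(P[...,0]>.4)&(P[...,0]<.75)&(P[...,1]>-.2)&(P[...,1]<.12)
blob(reg&(Z>.155)&(Z<.18),'knob'); blob(reg&(Z>.108)&(Z<.155),'bar')
b=reg&(Z>.11)&(Z<.155); print('post top',P[128:137,484:492].reshape(-1,3).mean(0), P[132,478:500,2].round(3))
# bar axis
m=reg&(Z>.115)&(Z<.1265); q=P[m][:,:2]; vx,vy,x0,y0=cv2.fitLine(q.astype(np.float32),cv2.DIST_HUBER,0,.01,.01).ravel(); print('bar',np.arctan2(vy,vx),x0,y0)
# track
m=reg&(Z>.03)&(Z<.108); q=P[m]
A=np.c_[q[:,:2],np.ones(len(q))]; w=np.ones(len(q),bool)
for _ in range(8):
    k=np.linalg.lstsq(A[w],q[w,2],rcond=None)[0]; w=abs(A@k-q[:,2])<.008
print('plane',k,np.degrees(np.arctan(np.hypot(*k[:2]))),np.arctan2(k[1],k[0]),w.sum())
r=cv2.minAreaRect(q[w][:,:2].astype(np.float32)*1000); print(r, cv2.boxPoints(r))
np.save('trackpts.npy',q)
E
```

```text
wrist (array([ 0.4611,  0.1976, -0.751 ]), np.float64(0.936), 633)
side (array([ 0.4614,  0.1984, -0.7352]), np.float64(0.904), 134)
scene (array([ 0.4626,  0.1974, -0.7311]), np.float64(0.931), 262)
wrist (array([0.614 , 0.2474, 1.2381]), np.float64(0.93), 643)
side (array([0.6143, 0.2447, 1.2655]), np.float64(0.327), 325)
scene (array([0.6157, 0.2469, 1.2274]), np.float64(0.918), 303)
knob [382.9 152.1] 257 [0.5694 0.0475 0.1616] [0.561 0.038 0.155] [0.578 0.056 0.164]
bar [437.9 139.8] 2118 [ 0.6001 -0.0169  0.1236] [ 0.557 -0.086  0.115] [0.639 0.059 0.154]
post top [ 0.62564454 -0.06975085  0.12930654] [ 0.129  0.128  0.13   0.129  0.13   0.129  0.13   0.13   0.13   0.13
  0.128  0.13   0.128  0.129  0.13   0.13   0.128  0.131  0.13   0.131
 -0.    -0.   ]
bar -1.1357658 0.5964603 -0.009173788
plane [ 0.31773155  0.25025823 -0.10795731] 22.021035405016864 0.6671590898466613 5203
((633.5947265625, -44.94000244140625), (170.0530242919922, 330.7900390625), 60.83604049682617) [[ 447.73273   -38.588875]
 [ 736.5881   -199.78632 ]
 [ 819.4567    -51.29113 ]
 [ 530.6014    109.90631 ]]
```

```bash
python3 - <<'E'
from h import *
im,P=wcloud(); Z=P[...,2]
m=((Z>.03)&(Z<.112)).astype(np.uint8); m[:88]=0; m[235:]=0; m[:,:375]=0; m[:,445:]=0
q=P[m>0]; A=np.c_[q[:,:2],np.ones(len(q))]
w=np.ones(len(q),bool)
for _ in range(15):
    k=np.linalg.lstsq(A[w],q[w,2],rcond=None)[0]; w=abs(A@k-q[:,2])<.006
print('plane',k,np.degrees(np.arctan(np.hypot(*k[:2]))),np.arctan2(k[1],k[0]),w.sum(),len(q))
g=q[abs(A@k-q[:,2])<.014]
th=np.arctan2(k[1],k[0])
r=cv2.minAreaRect(g[:,:2].astype(np.float32)*1000); print(r); print(cv2.boxPoints(r))
# per-slice edges along nominal bearing .25
t=.25
for it in range(3):
    e=np.array([np.cos(t),np.sin(t)]); n=np.array([-e[1],e[0]]); s=g[:,:2]@e; l=g[:,:2]@n; C=[];
    for a in np.arange(s.min(),s.max()-.01,.01):
        j=(s>=a)&(s<a+.01)
        if j.sum()>20: C.append((a+.005,np.percentile(l[j],2),np.percentile(l[j],98),j.sum()))
    C=np.array(C); mid=(C[:,1]+C[:,2])/2; f=np.polyfit(C[1:8,0],mid[1:8],1); t+=np.arctan(f[0])
print(t,f); print(C.round(4).tolist()); print(e)
a=cv2.resize(im[80:240,350:510],None,fx=3.75,fy=3.75,interpolation=cv2.INTER_CUBIC); save('track',a)
E
```

```text
plane [ 0.38819604  0.10395823 -0.14944149] 21.89395925306888 0.26165857643527707 4443 5981
((559.82958984375, -5.7693023681640625), (182.04977416992188, 65.62370300292969), 15.289751052856445)
[[463.37402     1.8778515]
 [480.67908   -61.423073 ]
 [656.28516   -13.416456 ]
 [638.9801     49.884468 ]]
0.2678305159255388 [ 0.0036555  -0.15296761]
[[0.4529, -0.1816, -0.1212, 271.0], [0.4629, -0.1829, -0.1202, 292.0], [0.4729, -0.1825, -0.1201, 301.0], [0.4829, -0.1827, -0.1195, 304.0], [0.4929, -0.1817, -0.12, 301.0], [0.5029, -0.182, -0.1197, 331.0], [0.5129, -0.1824, -0.1203, 322.0], [0.5229, -0.1822, -0.1203, 379.0], [0.5329, -0.1818, -0.12, 358.0], [0.5429, -0.182, -0.1206, 389.0], [0.5529, -0.1828, -0.1285, 257.0], [0.5629, -0.1839, -0.1666, 27.0], [0.5729, -0.1439, -0.1193, 48.0], [0.5829, -0.1761, -0.1199, 342.0], [0.5929, -0.1791, -0.1203, 441.0], [0.6029, -0.179, -0.1197, 453.0], [0.6129, -0.18, -0.1201, 476.0], [0.6229, -0.1808, -0.1197, 486.0]]
[0.96530824 0.26111301]
```

View pics/track.png

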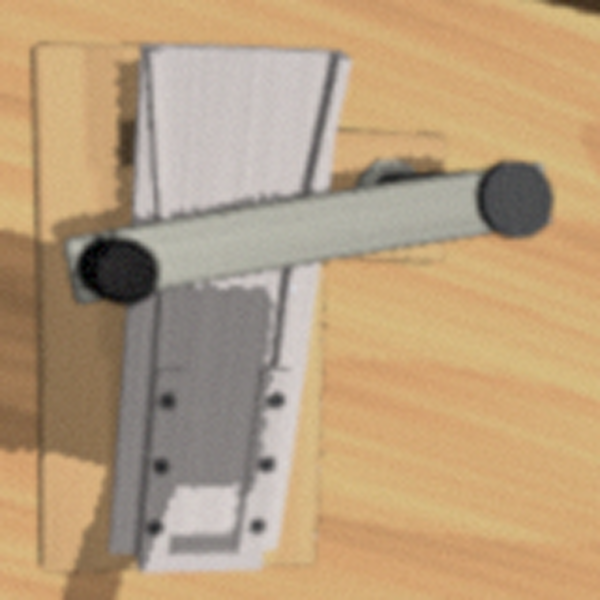

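```bash
python3 - <<'E'
from h import *
im,P=wcloud(); _,d,K,T=load('wrist'); Ti=np.linalg.inv(T)
t=.265; e=np.array([np.cos(t),np.sin(t)]); n=np.array([-e[1],e[0]])
Q=P[88:235,375:450].reshape(-1,3); s=Q[:,:2]@e; l=Q[:,:2]@n
for a,b in((.585,.625),(.46,.54)):
    for l0 in np.arange(-.186,-.114,.006):
        j=(s>a)&(s<b)&(l>l0)&(l<l0+.006)&(Q[:,2]>.02)&(Q[:,2]<.112)
        if j.sum(): print(a,round(l0+.003,3),j.sum(),np.median(Q[j,2]-(s[j]-.459)*np.tan(np.radians(22))).round(4))
def ray(px,py,h):
    u=350+(px+.5)/3.75-.5; v=80+(py+.5)/3.75-.5
    a=(u-K[0,2])/K[0,0]; b=(v-K[1,2])/K[1,1]; th=np.hypot(a,b)
    dr=Ti[:3,:3]@np.array([a/th*np.sin(th),-b/th*np.sin(th),-np.cos(th)]); o=Ti[:3,3]
    # plane z=.035+(s-.459)tan22 + h/cos22
    k=np.tan(np.radians(22)); c=.035-.459*k+h/np.cos(np.radians(22)); nn=np.array([-k*e[0],-k*e[1],1])
    X=o+dr*(c-nn@o)/(nn@dr); return (X[:2]@e).round(4),(X[:2]@n).round(4)
for nm,px,py,h in [('slotL',168,540,0.012),('slotR top',240,540,.012),('slotL',178,400,.012),('slotR',262,400,.012),('lip endL',160,368,.012),('lipendR',290,368,.012),('lowL',140,568,.012),('lowR',262,570,.012),('topL',143,48,0.009),('topR in',335,55,.009),('topRout',350,55,.009),('floor topL',152,48,0),('floor topR',325,52,0)]: print(nm,ray(px,py,h))
E
```

```text
0.585 -0.183 50 0.044
0.585 -0.177 237 0.0403
0.585 -0.171 171 0.0349
0.585 -0.165 165 0.0348
0.585 -0.159 168 0.0348
0.585 -0.153 169 0.0348
0.585 -0.147 165 0.0349
0.585 -0.141 167 0.0349
0.585 -0.135 178 0.035
0.585 -0.129 173 0.0347
0.585 -0.123 228 0.0375
0.585 -0.117 18 0.035
0.46 -0.183 165 0.0349
0.46 -0.177 87 0.0444
0.46 -0.171 278 0.0476
0.46 -0.165 361 0.0357
0.46 -0.159 245 0.0349
0.46 -0.153 243 0.0348
0.46 -0.147 252 0.035
0.46 -0.141 154 0.0354
0.46 -0.135 247 0.0479
0.46 -0.129 367 0.0404
0.46 -0.123 264 0.0349
0.46 -0.117 33 0.0339
slotL (np.float64(0.4608), np.float64(-0.1388))
slotR top (np.float64(0.4601), np.float64(-0.1656))
slotL (np.float64(0.5143), np.float64(-0.137))
slotR (np.float64(0.5141), np.float64(-0.1663))
lip endL (np.float64(0.5257), np.float64(-0.1299))
lipendR (np.float64(0.5256), np.float64(-0.1746))
lowL (np.float64(0.4495), np.float64(-0.1296))
lowR (np.float64(0.4472), np.float64(-0.1758))
topL (np.float64(0.6266), np.float64(-0.1184))
topR in (np.float64(0.6266), np.float64(-0.1779))
topRout (np.float64(0.6269), np.float64(-0.1827))
floor topL (np.float64(0.6277), np.float64(-0.1229))
floor topR (np.float64(0.6284), np.float64(-0.1776))
```

>>> {"name": "arm_command", "arguments": {"deltas": [-0.25, 0.03, 0.0313, 0, 0, -0.25, 0.03, 0.0313, 0, 0, -0.25, 0, 0, 0.015, -0.1785, -0.25, 0, 0, 0.015, -0.1785, -0.25, 0, 0, 0.015, -0.1785, -0.25, 0, 0, 0.015, -0.1785, -0.25, 0, 0, 0.015, -0.1785, -0.25, 0, 0, 0.015, -0.1785, -0.25, 0, 0, 0.015, -0.1785, -0.25, 0, 0, 0.015, -0.1785, -0.25, 0, 0, 0.015, -0.1785, -0.25, 0, 0, 0.015, -0.1785]}}

```text
time: 3.52
position: [0.5673, 0.0434, 0.2116]
tool_rot: [0.532, 0.846, -0.001, -0.001]
ft_force: [0.6, 0.2, 0.1]
grip_width: 0.0327
grip_force: 0.0
```

```bash
cat > go.py <<'E'
import sys; from h import *
from scipy.spatial.transform import Rotation as R
o=status.get_obs(); M=R.from_quat(o['tool_rot']).as_matrix(); psi=np.arctan2(M[1,0],M[0,0])
def dl(t): return (M.T@(np.array(t)-o['position'])).round(4)
if __name__=='__main__':
    print('t',o['time'].__round__(2),'pos',o['position'].round(4),'psi',psi.round(4),'q',o['q'].round(2),'w',round(o['grip_width'],4))
    if len(sys.argv)>3: print('delta',dl([float(a) for a in sys.argv[1:4]]))
E
python3 go.py .5694 .0475 .134
```

```text
t 3.52 pos [0.5673 0.0434 0.2116] psi 2.0186 q [-0.12  0.47  1.59 -0.    1.09 -0.57] w 0.0327
delta [0.0028 0.0038 0.0776]
```

>>> {"name": "arm_command", "arguments": {"deltas": [-0.25, 0.0028, 0.0038, 0.03, 0, -0.25, 0, 0, 0.03, 0, -0.25, 0, 0, 0.0176, 0, -0.25, 0, 0, 0, 0]}}

```text
time: 4.03
position: [0.5686, 0.0479, 0.1333]
tool_rot: [0.535, 0.845, -0.001, -0.002]
ft_force: [0.3, -0.1, 0.3]
grip_width: 0.0326
grip_force: 0.0
```

>>> {"name": "arm_command", "arguments": {"deltas": [-0.25, -0.0021, -0.0233, 0, -0.18, -0.25, -0.0021, -0.0233, 0, -0.18, -0.25, -0.0021, -0.0233, 0, -0.18, -0.25, -0.0021, -0.0233, 0, -0.18, -0.25, -0.0021, -0.0233, 0, -0.18, -0.25, -0.0021, -0.0233, 0, -0.18, -0.25, -0.0021, -0.0233, 0, -0.18, -0.25, -0.0021, -0.0233, 0, -0.18, -0.25, -0.0021, -0.0233, 0, -0.18, -0.25, 0, 0, 0, 0, -0.25, 0, 0, 0, 0]}}

```text
time: 5.4
position: [0.5115, -0.1296, 0.1354]
tool_rot: [-0.243, 0.97, 0.0, -0.0]
ft_force: [-0.2, 0.5, -0.9]
grip_width: 0.0324
grip_force: 0.0
```

```bash
python3 - <<'E'
from h import *
from go import o,psi
print(o['position'],psi,o['q'].round(2),o['ft_force'],o['time'])
im,d=cap('side'); im,P=cloud('side'); Z=P[...,2]
m=((Z>.114)&(Z<.127)&(P[...,0]>.45)&(P[...,0]<.75)&(P[...,1]>-.25)&(P[...,1]<.1))
q=P[m][:,:2]; print(len(q),cv2.fitLine(q.astype(np.float32),cv2.DIST_HUBER,0,.01,.01).ravel(),q.min(0),q.max(0))
E
```

```text
[ 0.51154592 -0.12964107  0.1354049 ] -2.651698553660791 [-0.46  0.52  1.76  0.    0.86 -2.52] [-0.22061905  0.49409882 -0.93340079] 5.4
69 [ 0.90167916  0.43240574  0.5814652  -0.09888382] [ 0.49666607 -0.14149053] [ 0.64638912 -0.01585217]
```

>>> {"name": "arm_command", "arguments": {"deltas": [-0.25, 0, 0, -0.03, 0, -0.25, 0, 0, -0.03, 0.1753, -0.25, 0, 0, -0.03, 0.1753, -0.25, 0, 0, -0.02, 0.1753, -0.1, 0, 0, -0.02, 0.1753, -0.1, 0, 0, 0, 0.1753, -0.1, 0, 0, 0, 0.1753, -0.1, 0, 0, 0, 0.1753]}}

```text
time: 6.45
position: [0.5115, -0.1286, 0.265]
tool_rot: [0.362, 0.932, 0.0, -0.0]
ft_force: [-0.5, 0.2, -0.3]
grip_width: 0.0389
grip_force: 0.0
```

>>> {"name": "arm_command", "arguments": {"deltas": [-0.1, 0.0428, 0.0348, 0, 0, -0.1, 0.0428, 0.0348, 0, 0, -0.1, 0.0428, 0.0348, 0, 0, -0.1, 0.0428, 0.0348, 0, 0, -0.1, 0.0428, 0.0348, 0.02, 0, -0.1, 0.0428, 0.0348, 0.03, 0, -0.1, 0, 0, 0, 0, -0.1, 0, 0, 0, 0]}}

```text
time: 7.45
position: [0.4609, 0.1971, 0.2153]
tool_rot: [0.358, 0.934, -0.0, 0.0]
ft_force: [-0.3, -0.3, 1.4]
grip_width: 0.0393
grip_force: 0.0
```

```bash
python3 - <<'E'
from h import *
cap('wrist'); print(claspfit('wrist',(.4615,.1977),half=50)); print(claspfit('wrist',(.6145,.2472),half=40))
E
python3 go.py .4615 .1977 .010
```

```text
(array([ 0.4614,  0.1975, -0.7459]), np.float64(0.955), 1279)
(array([0.6222, 0.2371, 2.1188]), np.float64(0.303), 3405)
t 7.5 pos [0.4617 0.1965 0.2157] psi 2.4072 q [ 0.18  0.37  1.75 -0.    1.02 -0.66] w 0.0395
delta [0.0011 0.0006 0.2057]
```

>>> {"name": "arm_command", "arguments": {"deltas": [-0.1, 0.001, 0.001, 0.05, 0.011, -0.1, 0, 0, 0.05, 0, -0.1, 0, 0, 0.05, 0, -0.1, 0, 0, 0.04, 0, -0.1, 0, 0, 0.0157, 0, -0.1, 0, 0, 0, 0, -1, 0, 0, 0, 0, -1, 0, 0, 0, 0, -1, 0, 0, 0, 0, -1, 0, 0, 0, 0], "newtons": 12}}

```text
time: 8.75
position: [0.4615, 0.1985, 0.0099]
tool_rot: [0.364, 0.931, 0.0, 0.0]
ft_force: [-0.1, 0.9, 5.0]
grip_width: 0.0078
grip_force: 12.0
```

```bash
python3 go.py .6031 .0072 .2
```

```text
t 8.75 pos [0.4615 0.1985 0.0099] psi 2.3969 q [ 0.18  0.73  1.89  0.    0.52 -0.64] w 0.0078
delta [-0.2339 -0.0446 -0.19  ]
```

>>> {"name": "arm_command", "arguments": {"deltas": [-1, 0, 0, -0.04, 0, -1, 0, 0, -0.06, 0, -1, 0, 0, -0.06, 0, -1, -0.0468, -0.0089, -0.03, 0, -1, -0.0468, -0.0089, 0, 0, -1, -0.0468, -0.0089, 0, 0, -1, -0.0468, -0.0089, 0, 0, -1, -0.0467, -0.009, 0, 0]}}

```text
time: 9.75
position: [0.6034, 0.0059, 0.1993]
tool_rot: [0.364, 0.931, 0.0, -0.0]
ft_force: [0.4, 0.9, -0.6]
grip_width: 0.0078
grip_force: 12.0
```

>>> {"name": "arm_command", "arguments": {"deltas": [-1, 0, 0, 0, -0.1695, -1, 0, 0, 0, -0.1695, -1, 0, 0, 0, -0.1695, -1, 0, 0, 0, -0.1695, -1, 0, 0, 0, -0.1695, -1, 0, 0, 0, -0.1695, -1, 0, 0, 0, 0]}}

```text
time: 10.62
position: [0.6025, 0.0072, 0.1991]
tool_rot: [-0.135, 0.991, 0.0, -0.0]
ft_force: [-0.5, -0.5, -0.6]
grip_width: 0.0077
grip_force: 12.0
```

```bash
python3 - <<'E'
from h import *
from go import o,psi,dl
im,d=cap('wrist'); save('held',im); print(psi,o['position'],o['q'].round(2),dl([.6031,.0072,.2]))
# track refit with keeper out of the way: channel edges in l per slice
im,P=wcloud(); Q=P.reshape(-1,3); t=.265; e=np.array([np.cos(t),np.sin(t)]); n=np.array([-e[1],e[0]])
s=Q[:,:2]@e; l=Q[:,:2]@n; h=(Q[:,2]-.035-(s-.459)*np.tan(np.radians(22)))*np.cos(np.radians(22))
for a in np.arange(.45,.64,.01):
    j=(s>a)&(s<a+.01)&(abs(h)<.0025)&(l>-.20)&(l<-.1)
    if j.sum()>15: print(round(a+.005,3),j.sum(),np.percentile(l[j],[1,99]).round(4),np.median(h[j]).round(4))
E
```

```text
-2.8713239448868033 [0.60252838 0.00722258 0.19913383] [-0.17  0.52  1.51  0.    1.1  -2.01] [-0.0005 -0.0002 -0.0009]
0.455 217 [-0.1841 -0.1199] 0.0001
0.465 519 [-0.1837 -0.1202] -0.0002
0.475 566 [-0.1832 -0.1206] -0.0002
0.485 569 [-0.183  -0.1207] -0.0001
0.495 643 [-0.184  -0.1204] -0.0002
0.505 613 [-0.1837 -0.1206] -0.0002
0.515 612 [-0.1834 -0.1208] -0.0002
0.525 736 [-0.1837 -0.1211] -0.0002
0.535 884 [-0.1834 -0.1205] -0.0002
0.545 909 [-0.1833 -0.1199] -0.0002
0.555 934 [-0.1837 -0.12  ] -0.0003
0.565 959 [-0.1834 -0.1202] -0.0003
0.575 946 [-0.1832 -0.1203] -0.0002
0.585 761 [-0.1831 -0.1204] -0.0003
0.595 524 [-0.1829 -0.1204] -0.0002
0.605 386 [-0.1836 -0.1204] -0.0003
0.615 45 [-0.1836 -0.1202] -0.0003
```

View pics/held.png

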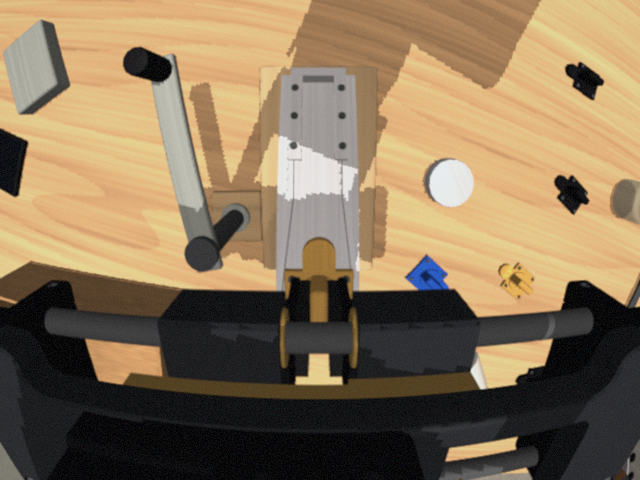

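The held picture shows clasp A level and in line with the track, with its tongue at (318,250) pointing downhill. The keeper is clear, with its knob at (150,62). I lower it now.

>>> {"name": "arm_command", "arguments": {"deltas": [-1, 0, -0.001, 0.045, 0, -1, 0, 0, 0.03, 0, -1, 0, 0, 0.014, 0, -1, 0, 0, 0, 0], "newtons": 6}}

```text
time: 11.18
position: [0.6028, 0.0062, 0.1097]
tool_rot: [-0.135, 0.991, 0.0, -0.001]
ft_force: [-0.2, 0.1, -0.8]
grip_width: 0.0078
grip_force: 6.0
```

>>> {"name": "arm_command", "arguments": {"deltas": [-1, 0, 0, 0.003, 0, -1, 0, 0, 0.003, 0, -1, 0, 0, 0.003, 0, -1, 0, 0, 0, 0], "newtons": 3}}

```text
time: 11.68
position: [0.6032, 0.0059, 0.1016]
tool_rot: [-0.136, 0.991, -0.0, -0.0]
ft_force: [-0.9, -0.3, 0.4]
grip_width: 0.0081
grip_force: 3.0
```

```bash
python3 go.py
```

```text
t 11.68 pos [0.6032 0.0059 0.1016] psi -2.8696 q [-0.18  0.65  1.59 -0.    0.9  -2.02] w 0.0081
```

>>> {"name": "arm_command", "arguments": {"deltas": [-1, 0, 0, 0.002, 0, -1, 0, 0, 0.0015, 0, -1, 0, 0, 0, 0, -0.7, 0, 0, 0, 0, -0.7, 0, 0, 0, 0, -0.7, 0, 0, -0.004, 0, -0.65, 0, 0, -0.008, 0, -0.6, 0, 0, -0.02, 0, -0.6, 0, 0, -0.04, 0, -0.6, 0, 0, -0.05, 0]}}

```text
time: 12.92
position: [0.6026, 0.0062, 0.2207]
tool_rot: [-0.136, 0.991, 0.0, -0.001]
ft_force: [1.1, 0.4, 0.2]
grip_width: 0.0177
grip_force: 0.0
```

```bash
python3 - <<'E'
from h import *
im,d=cap('wrist'); a,_=cap('side'); 
c=np.vstack([cv2.resize(im[40:300,200:420],(440,520))]); b=cv2.resize(a[215:305,265:365],(360,324)); o=np.zeros((520,800,3),np.uint8); o[:,:440]=c; o[:324,440:]=b; save('after1',o)
E
python3 go.py .6145 .2472 .2
```

```text
t 13.03 pos [0.6074 0.0055 0.2268] psi -2.8692 q [-0.17  0.49  1.48  0.    1.15 -2.02] w 0.0172
delta [-0.0715  0.2311  0.0263]
```

View pics/after1.png

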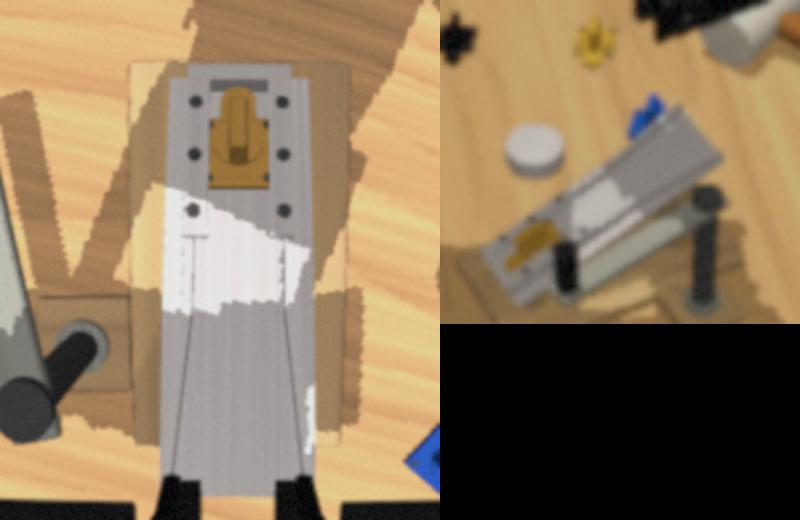

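Clasp 1 lies against the end stop, tongue downhill (picture at (238,140)). Next is clasp B.

>>> {"name": "arm_command", "arguments": {"deltas": [-0.1, -0.0143, 0.0462, 0, 0, -0.1, -0.0143, 0.0462, 0, 0, -0.1, -0.0143, 0.0462, 0, 0, -0.1, -0.0143, 0.0462, 0, 0, -0.1, -0.0143, 0.0463, 0, 0, -0.1, 0, 0, 0, -0.1605, -0.1, 0, 0, 0, -0.1605, -0.1, 0, 0, 0, -0.1605, -0.1, 0, 0, 0, -0.1605, -0.1, 0, 0, 0, -0.1605, -0.1, 0, 0, 0, -0.1605, -0.1, 0, 0, 0, 0]}}

```text
time: 14.52
position: [0.6098, 0.2478, 0.2197]
tool_rot: [-0.578, 0.816, 0.0, -0.0]
ft_force: [0.7, -0.1, 0.2]
grip_width: 0.0392
grip_force: 0.0
```

```bash
python3 - <<'E'
from h import *
from go import o,psi,dl
im,d=cap('wrist'); im,d,K,T=load('wrist')
print(claspfit('wrist',(.6145,.2472),half=40), psi+2*np.pi,o['position'],o['q'].round(2),dl([.6145,.2472,.01]))
im,P=wcloud(); Q=P.reshape(-1,3); j=(Q[:,2]>.008)&(Q[:,2]<.08)&(np.hypot(Q[:,0]-.6145,Q[:,1]-.2472)<.09)
print(np.unique((Q[j][:,:2]//.01*10).astype(int),axis=0).tolist())
E
```

```text
(array([0.6142, 0.247 , 1.2265]), np.float64(0.953), 1265) 4.374791516778736 [0.60976729 0.24784815 0.21965745] [ 0.22  0.58  1.35  0.    1.22 -2.59] [-0.001  -0.0048  0.2097]
[[600, 230], [600, 240], [600, 250], [610, 230], [610, 240], [610, 250], [620, 240], [620, 250]]
```

>>> {"name": "arm_command", "arguments": {"deltas": [-0.1, -0.0007, -0.0045, 0.05, 0.007, -0.1, 0, 0, 0.05, 0, -0.1, 0, 0, 0.05, 0, -0.1, 0, 0, 0.04, 0, -0.1, 0, 0, 0.0195, 0, -0.1, 0, 0, 0, 0, -1, 0, 0, 0, 0, -1, 0, 0, 0, 0, -1, 0, 0, 0, 0, -1, 0, 0, 0, 0], "newtons": 12}}

```text
time: 15.82
position: [0.6149, 0.2472, 0.0112]
tool_rot: [-0.576, 0.817, -0.0, 0.001]
ft_force: [0.3, 0.5, 5.2]
grip_width: 0.0079
grip_force: 12.0
```

```bash
python3 go.py .6034 .0063 .2
```

```text
t 15.82 pos [0.6149 0.2472 0.0112] psi -1.9136 q [ 0.21  0.84  1.46  0.    0.83 -2.58] w 0.0079
delta [ 0.2306 -0.0703 -0.1889]
```

>>> {"name": "arm_command", "arguments": {"deltas": [-1, 0, 0, -0.04, 0, -1, 0, 0, -0.06, 0, -1, 0, 0, -0.06, 0, -1, 0.0461, -0.0141, -0.029, 0, -1, 0.0461, -0.0141, 0, 0, -1, 0.0461, -0.0141, 0, 0, -1, 0.0461, -0.014, 0, 0, -1, 0.0462, -0.014, 0, 0]}}

```text
time: 16.82
position: [0.6038, 0.0276, 0.1989]
tool_rot: [-0.558, 0.829, -0.016, -0.013]
ft_force: [-0.2, -0.2, -0.9]
grip_width: 0.0076
grip_force: 12.0
```

>>> {"name": "arm_command", "arguments": {"deltas": [-1, 0, 0, 0, 0.1598, -1, 0, 0, 0, 0.1598, -1, 0, 0, 0, 0.1598, -1, 0, 0, 0, 0.1598, -1, 0, 0, 0, 0.1598, -1, 0, 0, 0, 0.1598, -1, 0, 0, 0, 0]}}

```text
time: 17.7
position: [0.604, 0.0297, 0.1987]
tool_rot: [-0.115, 0.993, -0.019, -0.004]
ft_force: [-0.8, -1.1, -0.4]
grip_width: 0.0079
grip_force: 12.0
```

```bash
python3 go.py .6034 .0063 .2
```

```text
t 17.7 pos [0.604  0.0297 0.1987] psi -2.911 q [-0.12  0.53  1.51 -0.04  1.1  -1.9 ] w 0.0079
delta [ 0.0059 -0.0227 -0.0003]
```

The last joint ran to its limit on the way, which left the tool short and slightly tilted. I correct this now.

>>> {"name": "arm_command", "arguments": {"deltas": [-1, 0.006, -0.0227, 0, -0.035, -1, 0, 0, 0, 0]}}

```text
time: 17.95
position: [0.6037, 0.0052, 0.1998]
tool_rot: [-0.132, 0.991, -0.019, -0.004]
ft_force: [0.3, -0.4, -0.7]
grip_width: 0.0077
grip_force: 12.0
```

```bash
python3 - <<'E'
from h import *
from go import o,psi,dl,M
im,d=cap('wrist'); save('held2',im[200:420,180:460]); print(M.round(3),psi,o['position'],o['q'].round(3),dl([.6034,.0063,.2]))
E
```

```text
[[-0.965 -0.261 -0.003]
 [-0.261  0.965 -0.04 ]
 [ 0.013 -0.037 -0.999]] -2.877824695911377 [0.60366592 0.00521496 0.19977594] [-0.156  0.526  1.509 -0.044  1.103 -1.971] [-0.      0.0011 -0.0003]
```

View pics/held2.png

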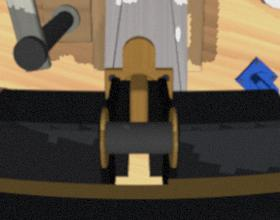

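The held2 picture shows clasp B held in line with the track, tongue at (138,50) pointing downhill. The tilt is about 2°, which is harmless. I lower it with the drift compensated.

>>> {"name": "arm_command", "arguments": {"deltas": [-1, -0.0005, 0.0022, 0.045, 0, -1, -0.0005, 0.0011, 0.03, 0, -1, -0.0005, 0.0011, 0.0147, 0, -1, 0, 0, 0, 0], "newtons": 6}}

```text
time: 18.5
position: [0.6032, 0.0079, 0.1091]
tool_rot: [-0.132, 0.991, -0.019, -0.005]
ft_force: [0.0, -0.0, -0.2]
grip_width: 0.0078
grip_force: 6.0
```

>>> {"name": "arm_command", "arguments": {"deltas": [-1, 0, 0, 0.003, 0, -1, 0, 0, 0.003, 0, -1, 0, 0, 0.003, 0, -1, 0, 0, 0.002, 0, -1, 0, 0, 0, 0], "newtons": 3}}

```text
time: 19.12
position: [0.6036, 0.0068, 0.0989]
tool_rot: [-0.132, 0.991, -0.019, -0.004]
ft_force: [-0.9, -1.0, -0.1]
grip_width: 0.0078
grip_force: 3.0
```

```bash
python3 go.py .6034 .0063 .099
```

```text
t 19.12 pos [0.6036 0.0068 0.0989] psi -2.878 q [-0.15  0.66  1.59 -0.05  0.89 -1.96] w 0.0078
delta [ 0.0003 -0.0005 -0.0001]
```

>>> {"name": "arm_command", "arguments": {"deltas": [-0.7, 0, 0, 0, 0, -0.7, 0, 0, 0, 0, -0.7, 0, 0, -0.004, 0, -0.65, 0, 0, -0.008, 0, -0.6, 0, 0, -0.02, 0, -0.6, 0, 0, -0.04, 0, -0.6, 0, 0, -0.05, 0, -0.6, 0, 0, 0, 0, -0.6, 0, 0, 0, 0]}}

```text
time: 20.25
position: [0.6035, 0.0118, 0.221]
tool_rot: [-0.132, 0.991, -0.019, -0.004]
ft_force: [-0.5, 0.6, -0.5]
grip_width: 0.0174
grip_force: 0.0
```

```bash
python3 - <<'E'
from h import *
im,d=cap('wrist'); a,_=cap('side'); 
c=cv2.resize(im[40:300,200:420],(440,520)); b=cv2.resize(a[215:305,265:365],(360,324)); o=np.zeros((520,800,3),np.uint8); o[:,:440]=c; o[:324,440:]=b; save('after2',o)
im,P=wcloud(); hsv=cv2.cvtColor(im,cv2.COLOR_RGB2HSV).astype(int); Q=P.reshape(-1,3); t=.265; e=np.array([np.cos(t),np.sin(t)]); n=np.array([-e[1],e[0]])
m=((hsv[...,0]>12)&(hsv[...,0]<34)&(hsv[...,1]>140)).ravel()
s=(Q[:,:2]@e-.459); l=Q[:,:2]@n+.152; z=Q[:,2]-.035; c,k=np.cos(np.radians(22)),np.sin(np.radians(22)); x=c*s+k*z; h=-k*s+c*z
j=m&(abs(l)<.02)&(x>-.01)&(x<.18)&(h>.002)&(h<.04)
for a in np.arange(-.005,.15,.005):
    w=j&(x>=a)&(x<a+.005)
    if w.sum()>5: print(round(a,3),w.sum(),np.percentile(h[w],[20,50,95]).round(3),np.percentile(l[w],[3,97]).round(3))
E
```

```text
0.0 31 [0.004 0.005 0.006] [-0.005  0.004]
0.005 39 [0.005 0.005 0.006] [-0.007  0.006]
0.01 29 [0.004 0.005 0.006] [-0.007  0.006]
0.015 59 [0.004 0.005 0.027] [-0.011  0.01 ]
0.02 120 [0.005 0.006 0.027] [-0.011  0.01 ]
0.025 142 [0.006 0.007 0.027] [-0.011  0.012]
0.03 146 [0.006 0.007 0.027] [-0.012  0.011]
0.035 165 [0.005 0.006 0.027] [-0.012  0.012]
0.04 235 [0.005 0.005 0.026] [-0.011  0.011]
0.045 140 [0.004 0.005 0.006] [-0.011  0.011]
0.05 80 [0.004 0.005 0.006] [-0.01   0.011]
0.055 78 [0.004 0.005 0.006] [-0.006  0.007]
0.06 43 [0.005 0.005 0.006] [-0.006  0.007]
0.065 84 [0.004 0.005 0.027] [-0.01   0.011]
0.07 153 [0.005 0.007 0.027] [-0.011  0.011]
0.075 215 [0.005 0.006 0.027] [-0.014  0.015]
0.08 212 [0.005 0.006 0.027] [-0.014  0.015]
0.085 235 [0.005 0.005 0.027] [-0.014  0.015]
0.09 273 [0.004 0.005 0.026] [-0.014  0.015]
0.095 179 [0.004 0.005 0.006] [-0.014  0.016]
0.1 31 [0.005 0.005 0.006] [-0.014  0.014]
```

View pics/after2.png

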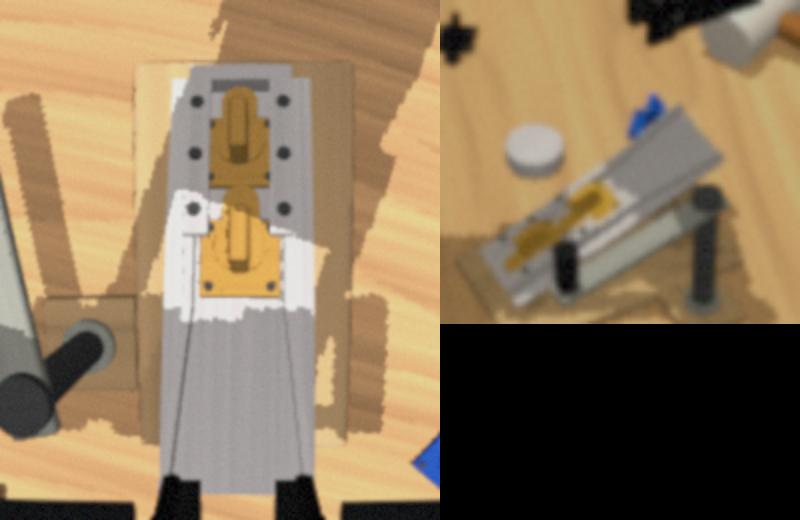

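Both clasps lie in line at (238,140) and (240,250), flat on the track. Their tongues point downhill, the first against the stop and the second tip at about 51 mm. The keeper is clear and the gripper touches nothing.

```bash
python3 -c "
from rig import order; print(order.hand_in())"
```

```text
the job is handed in; nothing more can be done
None
```

The keeper arm is swung clear to about 1.75 rad, and both brass clasps lie flat in line against the end stop, toggles up and tongues downhill; the job is handed in at about 20 s, but no verdict came back.

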